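Stack a medallion backing and hold the spring retainer over it

TASK

On the round aluminium plate of the jig, layer the three discs into a neat centred stack: walnut at the bottom, then the white one, then the green one on top, letting each one go. Then pull the jig's spring-loaded slide by its black handle until its white pointer is within the width of the red block, and finish still holding it there, so that the steel bar stays over the stack while I pin it; leave the stack centred and the other things on the bench alone.

Things in the scene. Friction and masses are not known exactly. Their poses are not given: they have to be found in the camera images.
- jig: Fixed assembly jig on the bench: a 10 mm black base carrying a round aluminium plate and, parallel to the jig's x axis at jig y = +90 mm, a low steel rail (top 22 mm up) with a sliding carriage. Origin on the bench under the plate's centre; the jig's yaw varies. The base reaches from jig x -115 to +135 mm and y -60 to +135 mm.
- plate_top (a point): Centre of the plate's top face, 25 mm above the bench; the plate is 76 mm in diameter, 15 mm high, with no rim. Axes parallel to the jig's.
- retainer: Spring slide on the rail: grey carriage 90 x 30 mm, top 59 mm up. Pulled along jig -x it travels 115 mm; a spring returns it: 3 N parked, plus 0.8 N per 10 mm. Its steel bar, 20 mm wide, from 60 to 67 mm up, reaches across to the plate's centre line, parked 85 mm to the +x side of it; it clears the stack by 9 mm. Origin: on the bench under the rail line and the bar; axes as the jig.
- handle (a point): Grip point of the slide's black upright handle: 14 mm along jig x, 24 mm along y, from 59 to 91 mm above the bench (32 mm above the carriage); this point is on its centre line 78 mm up. Moves with the slide; the steel bar's edge is 38 mm from the handle's +x face. Axes as the jig.
- pointer (a point): Tip of the white pointer, 3 mm wide, on the outer (jig +y) side of the carriage, 36 mm above the bench; moves with the carriage. Axes parallel to the jig's.
- mark: Red block fixed beside the rail as the mark, 12 mm wide along jig x, 16 mm along y, 24 mm tall on the jig's base; origin at the centre of its underside, axes as the jig. Its place along the rail varies: 70 to 100 mm of travel from the parked pointer, which is level with its middle when their positions along jig x agree.
- walnut_disc: Dark brown walnut disc, 54 mm diameter, 10 mm thick, lying flat and loose; origin at the centre of its underside, z up its axis
- white_disc: White mount disc, 54 mm diameter, 8 mm thick, lying flat and loose; origin at the centre of its underside, z up its axis
- green_disc: Green painted backing disc, 54 mm diameter, 8 mm thick, lying flat and loose; origin at the centre of its underside, z up its axis
- corner_clamp: Bystander: steel corner clamp, an L of two 100 mm arms 28 mm tall with a blue jaw and a knurled spin handle, loose; origin at the middle of its 100 mm square outline, on its underside.
- tape_measure: Bystander: blue tape measure case standing up, 66 x 34 x 60 mm, loose; origin at the centre of its underside.
- brass_ring: Bystander: brass hanging ring lying flat, 40 mm outside, 24 mm hole, 9 mm thick, loose; origin at the centre of its underside.
- push_driver: Bystander: push-point driver, black handle 85 x 26 x 22 mm and chrome shaft, 155 mm long in all, lying along its x, loose; origin on its underside near mid-length.
There are look-alikes about, which are no part of the job. Several things look just like the green_disc: the one meant starts farthest from the robot's base.

How it is judged:
By the outcome, as a careful person would: the job done as asked, in the order asked, and still so for the second after the job is handed in, while the arm keeps its last pose, push and grip.
It also fails if it takes over 72 s, if anything falls off the work surface, if the arm or the gripper's body presses on something with over 40 N, if the wrist force passes 120 N, or if a joint passes its speed limit or range.

ROBOT

A 6-joint arm with a two-finger parallel gripper is mounted at the origin on the work surface. World frame = base frame: x ahead of the robot, y to its left, z up, the work surface at z = 0. Lengths are in m, angles in rad, forces in N, time in s.
With the tool pointing down it reaches from about 0.35 to 0.775 m from the base axis. Payload 7.3 kg.
Tool frame: the origin (TCP) lies between the finger pads; the fingertips stand 14 mm ahead of it and the grasp point (between the pads) lies 5 mm behind it; z points along the fingers, y is the line along which they close (so a half turn about z gives the same grasp; the last joint's range is limited). The gripper opens to 92 mm and grips with 3 to 60 N. Pads are 19 mm wide; open, the fingers measure 130 mm over their backs; the gripper's body (75 mm by 190 mm) begins 47 mm behind the grasp point.
Start: joints at [1.155, 0.342, 1.524, -0, 1.275, -0.146], TCP at [0.14, 0.506, 0.241] pointing down, gripper open.
Joint ranges: [-2.53, 2.53], [-0.77, 2.02], [0.04, 2.7], [-1, 4.14], [0.28, 2.66], [-3.11, 3.11]. Speed limits (rad/s): [2.57, 2.57, 3.14, 3.14, 3.14, 3.14].

INTERFACE

Orientations are given as [roll, pitch, yaw] about the fixed x, y, z axes, in that order (R = Rz(yaw) Ry(pitch) Rx(roll)).
In Python, from cell import robot, eyes gives the robot as it stands. The module is installed in compiled form; this text tells all that it offers.
- The arm moves only by the shell command python3 -m handwheel 'ROWS' [FORCE]. ROWS is JSON, one flat list of numbers, 5 for each row, row after row: the shift along the world's x, y, z in mm, then the turn about the world's z in rad, then the opening, from 0 (shut) to 1 (fully open). In form: [x, y, z, spin, jaw, x, y, z, spin, jaw, ...]. A call has 1 to 8 rows; each row shifts and turns the commanded pose from where the row before left it; what a row does not reach is not made up. A row lasts 1/10 s, in which the tool goes at most 50 mm and 8.59 degrees, less where a joint would pass 70% of its speed; a pose out of reach is approached as far as the arm can. A call with a gripper value outside its range is refused whole. The fingers move at their own pace and stop on an object; FORCE is the grip in N (left out, the last holds). Time passes only in rows, so rows that do not move let the fingers close. It gives the time, the measured TCP pose, the force, the opening and the grip force at its end, in the units of the state.
- robot.observe(): the state, without advancing time (a new reading comes with each control period).
- eyes.read_camera(name): name is "scene" or "top"; returns (picture, depth): 384x512x3 uint8, blue, green, red; 384x512 float32, m along the optical axis (not along the pixel's ray), 0 where there is no reading.
- eyes.calibration(name): a dict with "fx", "fy", "cx", "cy" (pixels), "world_to_cam" (4x4, takes a point from world to camera coordinates). Camera axes: x right, y down, z forward; pixel columns grow to the right and rows downward; lengths in m; the calibration is good to about 2 mm. A picture is of the moment at which its call begins. calibration takes no time and is no camera call.
- robot.hand_in(): hands the job in; it is judged then, once.
The state is a dict: "time": time; "qpos": joint angles; "qvel": joint speeds; "joint_efforts": joint torques, N m; "tool_pos": TCP position; "tool_rot": TCP orientation; "contact_force": force on the tool from outside, world axes, zero at the start; "torque": the same for the moment, N m; "opening": finger opening in m; "grip_force": force on a finger pad.
Only numpy, scipy, OpenCV 4.12 (cv2) and the standard library are available. Lean on these libraries where they do the work, as an engineer would, in place of code of your own. Each camera call takes 0.05 s, during which the arm holds its last target. There are 200 camera calls.

## Working session

There is one attempt and no reset: what is moved stays moved. The work goes in short steps, Python scripts to look and compute and a shell command to move; the robot and the scene stay as the last step left them, time stands still between calls to the robot, and variables do not carry over. Pictures are saved under pics/ and viewed, at most 10 in all, crops included, and the job is handed in when it is done.

```bash
mkdir -p pics; cat > h.py <<'E'
import numpy as np, cv2
from cell import robot, eyes
def grab(n):
    im,d=eyes.read_camera(n); c=eyes.calibration(n)
    v,u=np.mgrid[0:384,0:512]
    P=np.stack([(u-c["cx"])/c["fx"]*d,(v-c["cy"])/c["fy"]*d,d],-1)
    T=np.linalg.inv(np.array(c["world_to_cam"]))
    W=P@T[:3,:3].T+T[:3,3]; W[d==0]=np.nan
    return im,W
E
python3 - <<'E'
from h import *
for n in("scene","top"):
    im,W=grab(n); np.savez(n+".npz",im=im,W=W)
    cv2.imwrite(f"pics/{n}0.png",cv2.resize(im,(800,600),interpolation=cv2.INTER_CUBIC))
    print(n,np.array(eyes.calibration(n)["world_to_cam"]).round(3).tolist(),eyes.calibration(n)["fx"])
s=robot.observe();print(s["time"],s["tool_pos"],s["tool_rot"],s["opening"])
E
```

```text
scene [[0.66, 0.751, 0.011, -0.393], [0.607, -0.525, -0.597, -0.282], [-0.443, 0.401, -0.802, 1.461], [0.0, 0.0, 0.0, 1.0]] 371.9656721776585
top [[-0.021, -1.0, 0.013, 0.01], [-0.991, 0.019, -0.13, 0.548], [0.129, -0.016, -0.991, 0.839], [0.0, 0.0, 0.0, 1.0]] 346.47833676011675
0.1 [0.13978034 0.50567817 0.24009342] [-3.14015937e+00 -1.83503811e-04  2.87179207e+00] 0.09157731328819305
```

View pics/top0.png

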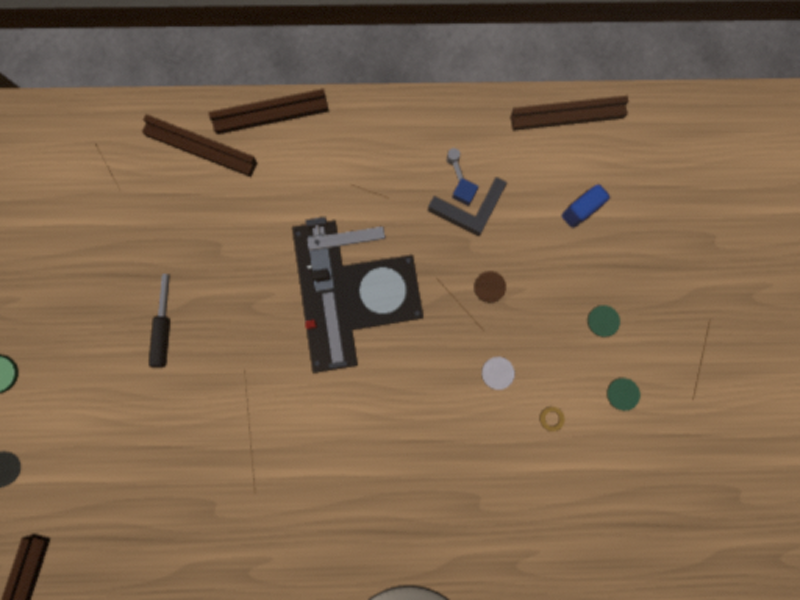

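View pics/scene0.png

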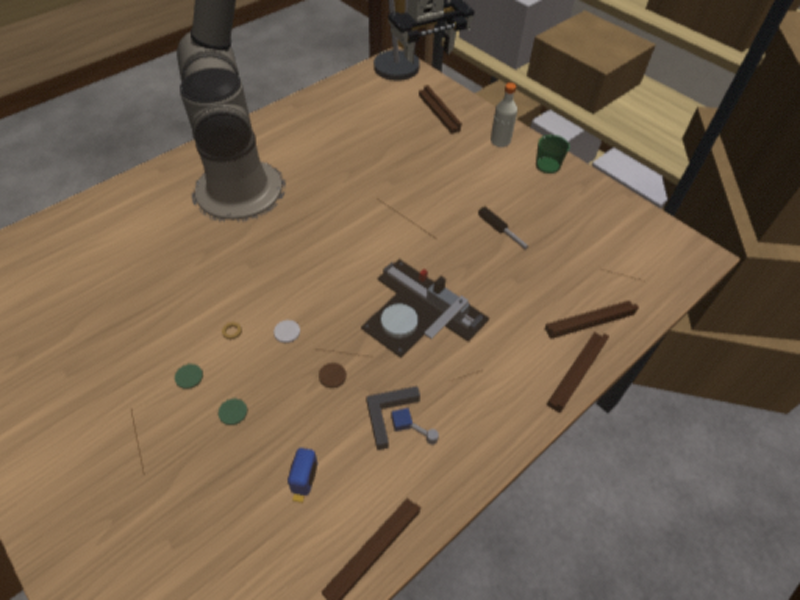

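The top view (800x600) shows the walnut disc at (490,287), the white disc at (498,373) and green discs at (603,320) and (623,394). The first green one is farther from the base, so it is the one meant. The plate is at (382,290), the handle at about (320,272) and the red mark at (310,324). The scene view agrees.

```bash
cat >> h.py <<'E'
def disc(im,W,uv,zlo,zhi,r=0.033):
    u,v=[int(k*.64) for k in uv]; c=np.nanmedian(W[v-2:v+3,u-2:u+3].reshape(-1,3),0)
    col=np.median(im[v-2:v+3,u-2:u+3].reshape(-1,3),0)
    for _ in range(4):
        m=(np.hypot(W[...,0]-c[0],W[...,1]-c[1])<r+.01)&(np.abs(im.astype(float)-col).max(-1)<35)&(W[...,2]>zlo)&(W[...,2]<zhi)
        p=W[m]
        (x,y),R=cv2.minEnclosingCircle(p[:,:2].astype(np.float32)); c=p.mean(0)
    return c.round(4),np.round([x,y,R],4),len(p)
E
python3 - <<'E'
from h import *
for n,pts in(("top",dict(wal=(490,287),whi=(498,373),gr=(603,320),gr2=(623,394),plate=(382,290))),("scene",dict(wal=(332,375),whi=(287,331),gr=(232,411),plate=(400,320)))):
    f=np.load(n+".npz");im,W=f["im"],f["W"]
    for k,uv in pts.items():
        print(n,k,*disc(im,W,uv,-.01,.04,.045 if k=="plate" else .03), np.hypot(*disc(im,W,uv,-.01,.04)[0][:2]))
    b=im.astype(int); red=(b[...,2]>90)&(b[...,1]<60)&(b[...,0]<60)&(W[...,2]<.06)&(W[...,2]>.015)
    print("red",W[red].mean(0),red.sum(),W[red].min(0),W[red].max(0))
    if n=="top":
        pl=disc(im,W,(382,290),0,.05,.045)[0]
        near=np.hypot(W[...,0]-pl[0],W[...,1]-pl[1])<.22
        for lo,hi,nm in((.018,.026,"rail/plate"),(.054,.0625,"carr"),(.0625,.07,"bar"),(.08,.1,"handle")):
            m=near&(W[...,2]>lo)&(W[...,2]<hi); print(nm,m.sum(),W[m].mean(0).round(4) if m.any() else 0)
            if nm in("bar","carr","handle") and m.sum()>4: print(cv2.minAreaRect((W[m][:,:2]*1000).astype(np.float32)))
        m=near&(b.max(-1)<45)&(W[...,2]<.016)&(W[...,2]>.004)
        print("base",cv2.minAreaRect((W[m][:,:2]*1000).astype(np.float32)),m.sum())
        crop=im[130:245,180:280]; cv2.imwrite("pics/c1.png",cv2.resize(crop,None,fx=5,fy=5,interpolation=cv2.INTER_CUBIC))
E
```

```text
top wal [ 0.5766 -0.1496  0.0101] [ 0.5777 -0.15    0.027 ] 330 0.5956909601462825
top whi [ 0.4337 -0.158   0.0083] [ 0.4338 -0.1584  0.0266] 331 0.4615838926999078
top gr [ 0.516  -0.3378  0.0083] [ 0.5159 -0.3382  0.027 ] 325 0.6167372536177784
top gr2 [ 0.3951 -0.3619  0.0085] [ 0.3947 -0.3625  0.0273] 335 0.5357943822027252
top plate [0.5722 0.0293 0.0254] [0.5728 0.0293 0.0374] 648 0.572949674927912
red [0.51886521 0.14687035 0.03432221] 22 [0.51319217 0.14117312 0.03155842] [0.52343337 0.15192665 0.03674226]
rail/plate 905 [0.5712 0.0467 0.0235]
carr 252 [0.608  0.124  0.0592]
((618.10498046875, 89.097900390625), (89.8172378540039, 106.75879669189453), 5.432960033416748)
bar 398 [0.6492 0.0856 0.0671]
((642.9534301757812, 94.74298858642578), (74.9122085571289, 135.88751220703125), 38.209346771240234)
handle 65 [0.589  0.122  0.0905]
((590.3887329101562, 122.3148193359375), (14.551822662353516, 23.100576400756836), 9.67589282989502)
base ((579.5267944335938, 21.247024536132812), (240.82608032226562, 284.015869140625), 6.289574146270752) 2096
scene wal [ 0.5812 -0.1503  0.0107] [ 0.5796 -0.1493  0.0271] 236 0.6003195232540751
scene whi [ 0.4357 -0.1562  0.0102] [ 0.4351 -0.1564  0.0263] 175 0.4628530328300766
scene gr [ 0.52   -0.3379  0.0091] [ 0.5186 -0.3373  0.0264] 246 0.6201422498104769
scene plate [0.5744 0.0305 0.027 ] [0.5732 0.0313 0.0379] 339 0.5752091880351009
red [0.52135867 0.14653405 0.0361742 ] 8 [0.51608008 0.14254551 0.0343443 ] [0.52589138 0.1514879  0.04135571]
```

View pics/c1.png

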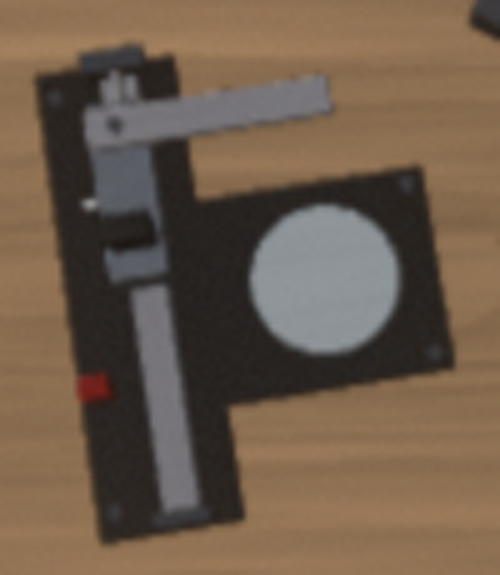

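Jig yaw is about 8° (0.138 rad), since the handle fits jig (30,90). In the crop, the white pointer is at (90,205) and the red block at (95,387). I'll move to above the walnut disc, with the jaws closing along jig x.

```bash
python3 -m handwheel '[27,-40,0,-0.073,1, 27,-40,0,-0.073,1, 27,-40,0,-0.073,1, 27,-40,0,-0.073,1, 27,-40,0,-0.073,1, 27,-40,0,-0.073,1, 27,-40,0,-0.073,1, 27,-40,0,-0.073,1]' 20
python3 -m handwheel '[27,-40,0,-0.073,1, 27,-40,0,-0.073,1, 27,-40,0,-0.073,1, 27,-40,0,-0.073,1, 27,-40,0,-0.073,1, 27,-40,0,-0.073,1, 27,-40,0,-0.073,1, 5,-15,-40,0,0.83]'
python3 - <<'E'
from h import *
im,W=grab("top")
m=np.abs(W[...,1]-.1246)<.001
c=eyes.calibration("top")
u,v=198,171
print("pointer",W[169:174,196:201,2].round(3),W[171,198],im[169:174,195:202].sum(-1))
s=robot.observe();print(s["time"],s["tool_pos"],s["tool_rot"])
E
```

```text
time: 0.9
tool_pos: [0.3564, 0.1842, 0.2407]
tool_rot: [3.141, -0.0, 2.285]
contact_force: [0.1, -0.5, 1.4]
opening: 0.0916
grip_force: 0.0
time: 1.7
tool_pos: [0.5549, -0.1139, 0.2042]
tool_rot: [3.131, 0.007, 1.772]
contact_force: [0.7, -0.2, -0.7]
opening: 0.0871
grip_force: 0.0
pointer [[0.014 0.009 0.011 0.061 0.061]
 [0.008 0.039 0.036 0.038 0.059]
 [0.011 0.011 0.01  0.011 0.06 ]
 [0.007 0.01  0.011 0.012 0.059]
 [0.007 0.011 0.011 0.009 0.092]] [0.61488987 0.150317   0.01038187] [[123 158 204 250 306 323 320]
 [146 273 432 462 364 321 320]
 [140 237 368 373 285 299 308]
 [125 146 198 183 164 246 246]
 [124 126 129 126 118 169 161]]
1.75 [ 0.54978438 -0.11304386  0.19425142] [-3.13710298e+00 -1.28341609e-03  1.77289818e+00]
```

```bash
python3 -m handwheel '[14,-18,-30,-0.032,0.83, 14,-18,-30,-0.032,0.83, 0,0,-40,0,0.83, 0,0,0,0,0.83, 0,0,0,0,0.83]'
```

```text
time: 2.25
tool_pos: [0.5774, -0.1444, 0.1009]
tool_rot: [-3.14, -0.001, 1.713]
contact_force: [-0.1, 0.1, 0.8]
opening: 0.0762
grip_force: 0.0
```

```bash
python3 -m handwheel '[0.5,-5.5,-40,0,0.83, 0,0,-30,0,0.83, 0,0,-14,0,0.83, 0,0,0,0,0.83, 0,0,0,0,0.45, 0,0,0,0,0.45, 0,0,0,0,0.45, 0,0,0,0,0.45]' 20
```

```text
time: 3.05
tool_pos: [0.5792, -0.1507, 0.0181]
tool_rot: [3.139, 0.001, 1.713]
contact_force: [-0.5, 0.7, 5.0]
opening: 0.0531
grip_force: 20.0
```

```bash
python3 -m handwheel '[0,0,30,0,0.45, 0,0,40,0,0.45, -1,36,0,0,0.45, -1,36,0,0,0.45, -1,36,0,0,0.45, -1,36,0,0,0.45, -1,36,0,0,0.45, 0,0,0,0,0.45]'
python3 -m handwheel '[0,0,-20,0,0.45, 0,0,0,0,0.45, 0,0,0,0,0.45]'
```

```text
time: 3.85
tool_pos: [0.5729, 0.0335, 0.0871]
tool_rot: [3.141, -0.001, 1.717]
contact_force: [0.2, -1.1, -0.8]
opening: 0.0532
grip_force: 20.0
time: 4.15
tool_pos: [0.5733, 0.0289, 0.0668]
tool_rot: [-3.141, -0.0, 1.712]
contact_force: [0.0, -0.1, 0.3]
opening: 0.0532
grip_force: 20.0
```

```bash
python3 -m handwheel '[0.5,1,-15,0,0.45, 0,0,-6,0,0.45, 0,0,-2,0,0.45, 0,0,0,0,0.45, 0,0,0,0,0.45]'
```

```text
time: 4.65
tool_pos: [0.5743, 0.0303, 0.0443]
tool_rot: [3.141, 0.0, 1.713]
contact_force: [-0.6, 0.0, 0.2]
opening: 0.0531
grip_force: 20.0
```

```bash
python3 -m handwheel '[0,0,-1,0,0.45, 0,0,0,0,0.45, 0,0,0,0,0.7, 0,0,0,0,0.7, 0,0,0,0,0.7, 0,0,40,0,0.7, 0,0,20,0,0.83]'
python3 -m handwheel '[-35,-47,0,0,0.83, -35,-47,0,0,0.83, -35,-47,0,0,0.83, -34,-47,0,0,0.83, 0,0,0,0,0.83, 0,0,0,0,0.83]'
python3 - <<'E'
from h import *
im,W=grab("top"); print(disc(im,W,(382,290),.03,.045,.03)); np.savez("t2.npz",im=im,W=W)
E
```

```text
time: 5.35
tool_pos: [0.5746, 0.0305, 0.1046]
tool_rot: [3.14, 0.0, 1.713]
contact_force: [0.1, -0.4, 0.2]
opening: 0.0687
grip_force: 0.0
time: 5.95
tool_pos: [0.4548, -0.1312, 0.103]
tool_rot: [3.141, 0.0, 1.71]
contact_force: [0.9, -0.5, -0.6]
opening: 0.0764
grip_force: 0.0
(array([0.5724, 0.0303, 0.0355]), array([0.5727, 0.0297, 0.0251]), 305)
```

Walnut is centred within about 1 mm. Next is the white disc.

```bash
python3 -m handwheel '[-19,-27,-20,0,0.83, 0,0,-20,0,0.83, 0,0,0,0,0.83, 0,0,0,0,0.83]'
```

```text
time: 6.4
tool_pos: [0.4368, -0.1563, 0.0628]
tool_rot: [-3.141, -0.0, 1.715]
contact_force: [-0.1, 0.2, 0.1]
opening: 0.0761
grip_force: 0.0
```

```bash
python3 -m handwheel '[-1.5,-1.5,-30,0,0.83, 0,0,-16,0,0.83, 0,0,0,0,0.83, 0,0,0,0,0.83, 0,0,0,0,0.45, 0,0,0,0,0.45, 0,0,0,0,0.45, 0,0,0,0,0.45]' 20
```

```text
time: 7.2
tool_pos: [0.4349, -0.1589, 0.0173]
tool_rot: [3.141, 0.001, 1.713]
contact_force: [0.5, 1.7, 4.2]
opening: 0.0529
grip_force: 20.0
```

```bash
python3 -m handwheel '[0,0,35,0,0.45, 0,0,45,0,0.45, 23,31,0,0,0.45, 23,31,0,0,0.45, 23,31,0,0,0.45, 23,31,0,0,0.45, 23,31,0,0,0.45, 23,31,0,0,0.45]'
python3 -m handwheel '[0,0,0,0,0.45, 0,0,-20,0,0.45, 0,0,0,0,0.45, 0,0,0,0,0.45]'
```

```text
time: 8.0
tool_pos: [0.5732, 0.0286, 0.0968]
tool_rot: [3.142, 0.0, 1.713]
contact_force: [0.6, -0.7, 0.0]
opening: 0.0528
grip_force: 20.0
time: 8.4
tool_pos: [0.5718, 0.0266, 0.0766]
tool_rot: [-3.14, -0.0, 1.712]
contact_force: [0.4, 0.2, 0.1]
opening: 0.053
grip_force: 20.0
```

```bash
python3 -m handwheel '[2.5,3.5,-10,0,0.45, 0,0,-10,0,0.45, 0,0,-2.5,0,0.45, 0,0,0,0,0.45, 0,0,0,0,0.45]'
```

```text
time: 8.9
tool_pos: [0.5751, 0.0307, 0.0543]
tool_rot: [3.141, 0.0, 1.713]
contact_force: [0.5, -0.4, -0.5]
opening: 0.0526
grip_force: 20.0
```

```bash
python3 -m handwheel '[-0.5,-0.5,-1.5,0,0.45, 0,0,0,0,0.45, 0,0,0,0,0.7, 0,0,0,0,0.7, 0,0,0,0,0.7, 0,0,40,0,0.7, 0,0,20,0,0.83]'
python3 -m handwheel '[-5.5,-37,0,0,0.83, -5.5,-37,0,0,0.83, -5.5,-37,0,0,0.83, -5.5,-37,0,0,0.83, -5.5,-37,0,0,0.83, -5.5,-37,0,0,0.83, -5.5,-37,0,0,0.83, -5.5,-37,0,0,0.83]'
python3 -m handwheel '[-5.5,-37,0,0,0.83, -5.5,-37,0,0,0.83, 0,0,-30,0,0.83, 0,0,-20,0,0.83, 0,0,0,0,0.83, 0,0,0,0,0.83]'
python3 - <<'E'
from h import *
im,W=grab("top"); print(disc(im,W,(382,290),.039,.055,.03)); np.savez("t2.npz",im=im,W=W)
E
```

```text
time: 9.6
tool_pos: [0.5753, 0.0301, 0.1147]
tool_rot: [3.14, 0.0, 1.713]
contact_force: [0.2, 0.4, -0.3]
opening: 0.0686
grip_force: 0.0
time: 10.4
tool_pos: [0.5301, -0.2673, 0.1129]
tool_rot: [3.141, 0.0, 1.713]
contact_force: [-0.4, 0.2, -1.0]
opening: 0.0762
grip_force: 0.0
time: 11.0
tool_pos: [0.5196, -0.3398, 0.063]
tool_rot: [-3.142, -0.0, 1.713]
contact_force: [0.5, -0.0, 0.2]
opening: 0.0765
grip_force: 0.0
(array([0.574 , 0.0314, 0.0436]), array([0.5741, 0.0311, 0.0267]), 342)
```

```bash
python3 -m handwheel '[-1.5,0.5,-30,0,0.83, 0,0,-16,0,0.83, 0,0,0,0,0.83, 0,0,0,0,0.83, 0,0,0,0,0.45, 0,0,0,0,0.45, 0,0,0,0,0.45, 0,0,0,0,0.45]' 20
python3 -m handwheel '[0,0,40,0,0.45, 0,0,50,0,0.45, 5.5,37,0,0,0.45, 5.5,37,0,0,0.45, 5.5,37,0,0,0.45, 5.5,37,0,0,0.45, 5.5,37,0,0,0.45, 5.5,37,0,0,0.45]'
python3 -m handwheel '[5.5,37,0,0,0.45, 5.5,37,0,0,0.45, 5.5,37,0,0,0.45, 5.5,36,0,0,0.45, 0,0,-20,0,0.45, 0,0,0,0,0.45, 0,0,0,0,0.45]'
```

```text
time: 11.85
tool_pos: [0.5184, -0.3395, 0.0175]
tool_rot: [3.141, 0.001, 1.713]
contact_force: [-0.9, 1.5, 3.7]
opening: 0.0527
grip_force: 20.0
time: 12.65
tool_pos: [0.5511, -0.1158, 0.1069]
tool_rot: [3.141, 0.0, 1.713]
contact_force: [0.7, 0.1, -0.1]
opening: 0.0531
grip_force: 20.0
time: 13.35
tool_pos: [0.5727, 0.0295, 0.0867]
tool_rot: [-3.14, -0.0, 1.713]
contact_force: [0.4, 0.2, -0.2]
opening: 0.0529
grip_force: 20.0
```

```bash
python3 -m handwheel '[1.5,0.5,-12,0,0.45, 0,0,-10,0,0.45, 0,0,-2.5,0,0.45, 0,0,0,0,0.45, 0,0,0,0,0.45]'
```

```text
time: 13.85
tool_pos: [0.5746, 0.03, 0.0623]
tool_rot: [3.142, -0.0, 1.712]
contact_force: [-0.3, 0.9, 0.2]
opening: 0.0531
grip_force: 20.0
```

```bash
python3 -m handwheel '[0,0,-1.5,0,0.45, 0,0,0,0,0.45, 0,0,0,0,0.7, 0,0,0,0,0.7, 0,0,0,0,0.7, 0,0,40,0,0.7, 0,0,50,0,0.7]'
python3 -m handwheel '[-40,-40,0,0,0.45, -40,-40,0,0,0.45, -40,-40,0,0,0.45, 0,0,0,0,0.45, 0,0,0,0,0.45]'
python3 - <<'E'
from h import *
im,W=grab("top"); print(disc(im,W,(382,290),.046,.06,.03)); np.savez("t3.npz",im=im,W=W)
m=(W[...,2]>.08)&(W[...,2]<.1)&(np.hypot(W[...,0]-.59,W[...,1]-.122)<.03); print(cv2.minAreaRect((W[m][:,:2]*1000).astype(np.float32)),m.sum())
cv2.imwrite("pics/t3.png",cv2.resize(im[120:250,170:290],None,fx=4,fy=4,interpolation=cv2.INTER_CUBIC))
c=eyes.calibration("top");M=np.linalg.inv(np.array(c["world_to_cam"]))
def ray(u,v,z):
    d=M[:3,:3]@np.array([(u-c["cx"])/c["fx"],(v-c["cy"])/c["fy"],1]);o=M[:3,3];return o+d*(z-o[2])/d[2]
b=im.astype(float)
w=np.zeros((384,512));w[168:173,195:200]=np.clip(b[168:173,195:200].sum(-1)-200,0,None)
v,u=np.mgrid[0:384,0:512];p=ray((w*u).sum()/w.sum(),(w*v).sum()/w.sum(),.037)
r=b[...,2]-b[...,:2].max(-1);w=np.zeros((384,512));w[195:220,185:210]=np.clip(r[195:220,185:210]-25,0,None)
q=ray((w*u).sum()/w.sum(),(w*v).sum()/w.sum(),.033)
a=.138;R=np.array([[np.cos(a),np.sin(a)],[-np.sin(a),np.cos(a)]]);o=[.573,.0297]
print("pointer",p,R@(p[:2]-o),"mark",q,R@(q[:2]-o))
E
```

```text
time: 14.55
tool_pos: [0.5729, 0.0303, 0.1495]
tool_rot: [-3.136, -0.001, 1.713]
contact_force: [1.3, -0.4, 1.3]
opening: 0.0642
grip_force: 0.0
time: 15.05
tool_pos: [0.4684, -0.0766, 0.1513]
tool_rot: [3.14, 0.0, 1.71]
contact_force: [1.0, 0.5, 0.8]
opening: 0.0411
grip_force: 0.0
(array([0.5728, 0.0304, 0.0515]), array([0.5728, 0.0304, 0.0261]), 335)
((589.374267578125, 121.72261810302734), (14.622113227844238, 22.67206573486328), 0.22417151927947998) 66
pointer [0.61184705 0.14650501 0.037     ] [0.05454571 0.11035066] mark [0.5173394  0.15689909 0.033     ] [-0.03763363  0.13364662]
```

View pics/t3.png

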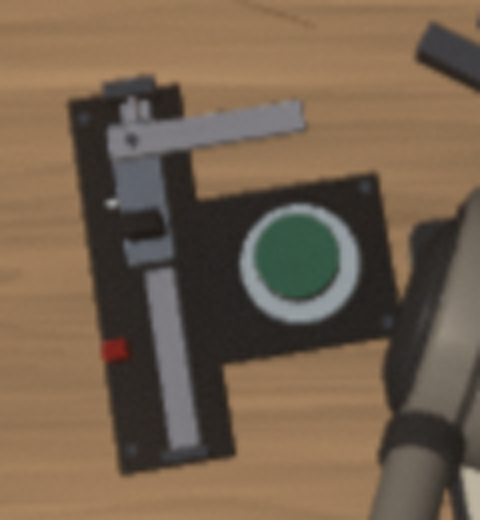

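The three-disc stack is centred on the plate, with green at crop (298,256). The pointer is at (112,203) and the red block at (115,350), so the pull needed is about 92 mm. Next I go to the handle.

```bash
python3 -m handwheel '[20,33,0,0,0.45, 20,33,0,0,0.45, 20,33,0,0,0.45, 20,33,0,0,0.45, 20,33,0,0,0.45, 20,33,0,0,0.45, 0,0,0,0,0.45, 0,0,0,0,0.45]'
```

```text
time: 15.9
tool_pos: [0.5885, 0.124, 0.1499]
tool_rot: [-3.141, 0.0, 1.716]
contact_force: [-0.2, 0.6, -0.3]
opening: 0.041
grip_force: 0.0
```

```bash
python3 -m handwheel '[2,-1,-25,0,0.43, 0,0,-25,0,0.43, 0,0,-16,0,0.43, 0,0,-6,0,0.43, 0,0,0,0,0.43, 0,0,0,0,0.43]'
python3 -m handwheel '[0,0,0,0,0.05, 0,0,0,0,0.05, 0,0,0,0,0.05, 0,0,0,0,0.05, 0,0,0,0,0.05]' 35
```

```text
time: 16.5
tool_pos: [0.5909, 0.1209, 0.0797]
tool_rot: [3.14, 0.0, 1.712]
contact_force: [-0.2, -0.2, 0.3]
opening: 0.0396
grip_force: 0.0
time: 17.0
tool_pos: [0.5905, 0.1212, 0.0791]
tool_rot: [3.141, 0.0, 1.713]
contact_force: [-0.9, -0.3, 2.4]
opening: 0.0136
grip_force: 35.0
```

```bash
python3 -m handwheel '[-10,-1.4,0,0,0.05, -10,-1.4,0,0,0.05, -10,-1.4,0,0,0.05, -10,-1.4,0,0,0.05, -10,-1.4,0,0,0.05, -10,-1.4,0,0,0.05, -10,-1.4,0,0,0.05, -10,-1.4,0,0,0.05]'
python3 -m handwheel '[-8,-1.1,0,0,0.05, 0,0,0,0,0.05, 0,0,0,0,0.05, 0,0,0,0,0.05]'
python3 - <<'E'
from h import *
for n,(r0,r1,c0,c1) in(("top",(140,240,170,270)),("scene",(150,240,220,330))):
    im,W=grab(n); np.savez(n+"5.npz",im=im,W=W)
    cv2.imwrite(f"pics/{n}5.png",cv2.resize(im[r0:r1,c0:c1],None,fx=6,fy=6,interpolation=cv2.INTER_CUBIC))
E
```

```text
time: 17.8
tool_pos: [0.513, 0.1101, 0.0791]
tool_rot: [3.135, 0.0, 1.713]
contact_force: [10.3, 1.1, -6.7]
opening: 0.0139
grip_force: 35.0
time: 18.2
tool_pos: [0.5053, 0.109, 0.0791]
tool_rot: [3.135, 0.0, 1.713]
contact_force: [10.0, 1.0, -5.8]
opening: 0.0137
grip_force: 35.0
```

View pics/top5.png

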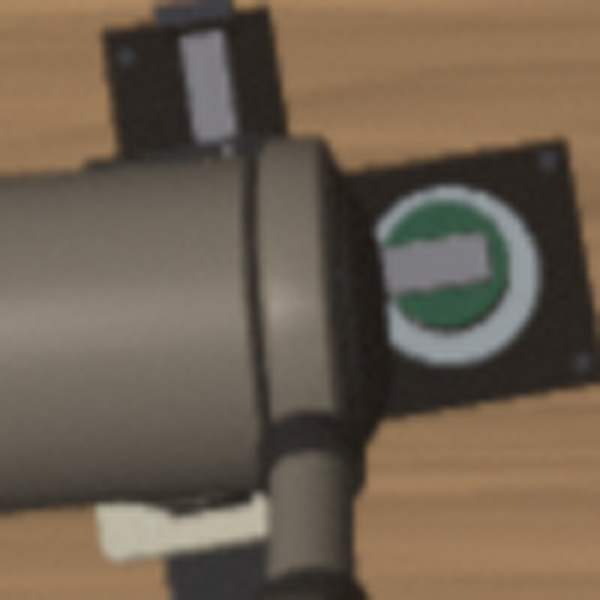

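View pics/scene5.png

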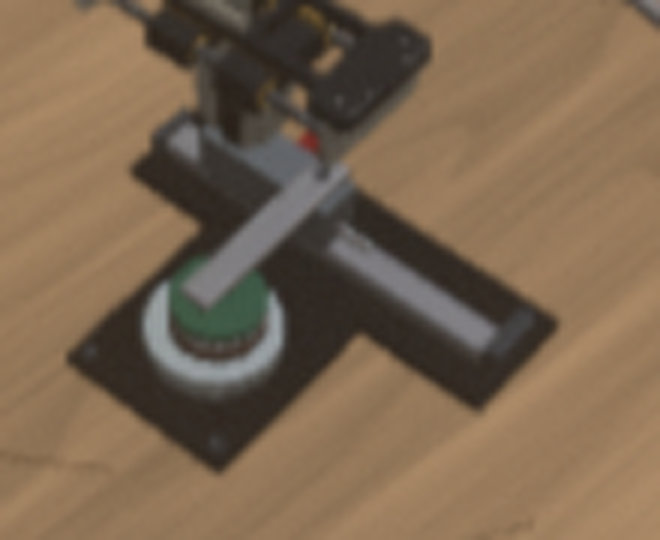

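The pointer is hidden under the wrist in both views. The bar is visible over the stack (top crop (440,262), scene crop (265,235)), so I'll get the travel from the bar shift instead.

```bash
python3 - <<'E'
from h import *
a=.138;o=np.array([.573,.0297])
def jig(W): d=W[...,:2]-o; return d[...,0]*np.cos(a)+d[...,1]*np.sin(a), -d[...,0]*np.sin(a)+d[...,1]*np.cos(a)
for n,f in(("top","top.npz"),("top","t3.npz"),("top","top5.npz"),("scene","scene.npz"),("scene","scene5.npz")):
    z=np.load(f);im,W=z["im"].astype(float),z["W"];X,Y=jig(W)
    m=(W[...,2]>.0625)&(W[...,2]<.073)&(Y>3)&(Y<28)&(abs(X)<110)
    r=(im[...,2]-im[...,:2].max(-1)>30)&(abs(X+37)<25)&(abs(Y-125)<20); t=r&(W[...,2]>.031)
    w=(im.min(-1)>95)&(abs(Y-113)<8)&(abs(X-54)<8)&(W[...,2]>.02)&(W[...,2]<.05)
    print(f,"bar",X[m].mean(),(np.percentile(X[m],[2,98])).round(4),m.sum(),"mark",X[t].mean(),Y[t].mean(),np.sort(X[t])[[0,-1]],t.sum(),"ptr",X[w].round(4),Y[w].round(4),W[w][:,2].round(3))
    s=im.sum(-1)[166:176,194:201].astype(int)
    if f in("t3.npz","top.npz"):print(s)
    if f=="t3.npz":print(np.where(r))
E
```

```text
<stdin>:9: RuntimeWarning: Mean of empty slice.
  ret = ret.dtype.type(ret / rcount)
Traceback (most recent call last):
IndexError: index -1 is out of bounds for axis 0 with size 0
```

```bash
python3 - <<'E'
from h import *
a=.138;o=np.array([.573,.0297])
def jig(W): d=(W[...,:2]-o)*1000; return d[...,0]*np.cos(a)+d[...,1]*np.sin(a), -d[...,0]*np.sin(a)+d[...,1]*np.cos(a)
for f in("top.npz","t3.npz","top5.npz","scene.npz","scene5.npz"):
    z=np.load(f);im,W=z["im"].astype(float),z["W"];X,Y=jig(W)
    m=(W[...,2]>.0625)&(W[...,2]<.073)&(Y>5)&(Y<25)&(abs(X)<110)
    r=(im[...,2]-im[...,:2].max(-1)>30)&(abs(X+37)<25)&(abs(Y-125)<20); t=r&(W[...,2]>.031)
    w=(im.min(-1)>95)&(abs(Y-113)<8)&(abs(X-54)<8)&(W[...,2]>.02)&(W[...,2]<.05)
    print(f,m.sum(),t.sum())
    if m.any():print(" bar",X[m].mean(),np.percentile(X[m],[2,98]).round(1))
    if t.any():print(" mark",X[t].mean(),Y[t].mean(),X[t].min(),X[t].max())
    if w.any():print(" ptr",X[w].round(1),Y[w].round(1),W[w][:,2].round(3))
    if f=="t3.npz":print(im.sum(-1)[166:176,194:201].astype(int))
E
```

```text
top.npz 65 34
 bar 84.22845110535033 [75.  94.1]
 mark -37.643170314552115 123.46235653997334 -43.26177595349957 -31.489990945167456
 ptr [54.7 53.9 54.2] [112.3 109.5 107.4] [0.039 0.041 0.038]
t3.npz 67 32
 bar 84.09675644286988 [75. 94.]
 mark -37.95485724520866 123.71895313216179 -43.25751887917291 -31.428374494685663
 ptr [55.1 54.3 54.6] [112.5 109.8 107.6] [0.037 0.039 0.036]
[[118 117 116 123 145 273 300]
 [117 121 122 114 152 290 309]
 [120 124 117 120 151 269 302]
 [119 120 146 193 240 290 310]
 [117 138 263 411 444 350 305]
 [114 133 221 352 358 272 288]
 [117 118 137 185 178 159 232]
 [118 122 116 119 115 118 160]
 [117 121 110 119 118 112 126]
 [122 118 117 120 114 118 122]]
top5.npz 67 0
 bar -1.506119861954239 [-10.7   8.2]
scene.npz 41 17
 bar 86.00132363011323 [75.7 95.3]
 mark -35.60624831688238 124.30801548084344 -43.546341759239624 -29.57471025093606
scene5.npz 34 10
 bar 0.274533225342827 [-9.6  9.6]
 mark -36.14607159755026 125.61753585617012 -41.16161595046995 -24.762393758881636
```

```bash
python3 -m handwheel '[-3,-0.4,0,0,0.05, -3,-0.4,0,0,0.05, 0,0,0,0,0.05, 0,0,0,0,0.05, 0,0,0,0,0.05, 0,0,0,0,0.05]'
python3 - <<'E'
from h import *
a=.138;o=np.array([.573,.0297])
for n in("top","scene"):
    im,W=grab(n)
    d=(W[...,:2]-o)*1000;X=d[...,0]*np.cos(a)+d[...,1]*np.sin(a);Y=-d[...,0]*np.sin(a)+d[...,1]*np.cos(a)
    m=(W[...,2]>.0625)&(W[...,2]<.073)&(Y>5)&(Y<25)&(abs(X)<110);print("bar",X[m].mean())
    g=(im[...,1]>im[...,2]+20.)&(np.hypot(X,Y)<45)&(W[...,2]>.044)&(W[...,2]<.058);print("green",cv2.minEnclosingCircle(np.stack([X[g],Y[g]],-1).astype(np.float32)),W[g][:,2].mean())
    if n=="scene": cv2.imwrite("pics/fin.png",cv2.resize(im[140:250,200:340],None,fx=5,fy=5,interpolation=cv2.INTER_CUBIC))
s=robot.observe();print(s["tool_pos"],s["contact_force"],s["grip_force"])
E
```

```text
time: 18.9
tool_pos: [0.4995, 0.1081, 0.0791]
tool_rot: [3.135, 0.0, 1.713]
contact_force: [9.8, 1.2, -6.3]
opening: 0.0138
grip_force: 35.0
bar -6.985032242230461
green ((0.6348938941955566, 0.6323239207267761), 25.626445770263672) 0.0513464302066158
bar -5.254313709051295
green ((4.073371887207031, 0.8947944641113281), 24.147226333618164) 0.05298306145571087
[0.49950008 0.10814094 0.07910348] [ 9.92182141  0.33172784 -5.64602094] 35.02399832010269
```

View pics/fin.png

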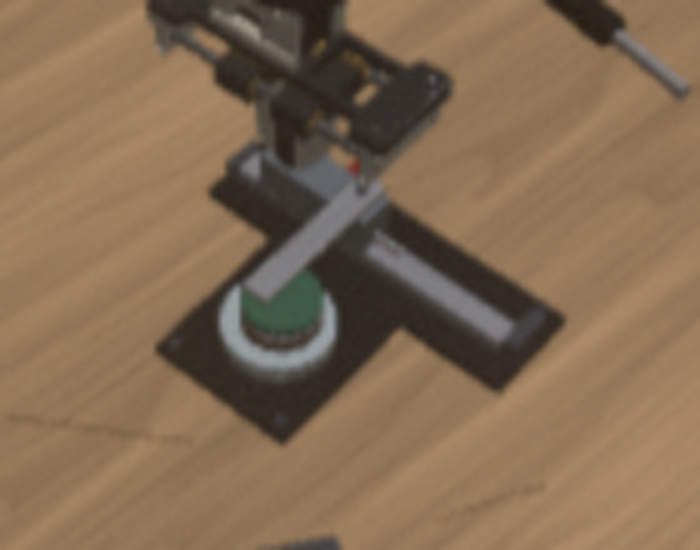

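The bar has travelled about 91.3 mm, which puts the pointer near -37 mm against the mark at about -37 mm. The stack is centred under the bar (scene crop (282,310)).

```bash
python3 -c "
from cell import robot
print(robot.hand_in())"
```

```text
the job is handed in; nothing more can be done
None
```

The job is handed in: walnut, white and green are stacked within about 1–2 mm of the plate's centre. The slide is held about 91 mm out with the bar over the stack; the wrist hid the pointer, so its place at the red block's middle (within about 1–2 mm) is worked out from the bar's travel.

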